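# Latch the bench grinder down for the drive

### The arm

A 6-joint arm with a two-finger parallel gripper is mounted at the origin on the work surface. World frame = base frame: x ahead of the robot, y to its left, z up, the work surface at z = 0. Lengths are in mm, angles in degrees, forces in N, time in s.
With the tool pointing down it reaches from about 200 to 875 mm from the base axis. Payload 3.4 kg.
Tool frame: the origin (TCP) lies midway between the tips of the shut fingers; the grasp point (between the pads) lies 19 mm behind it; y points along the fingers, x is the direction in which the jaws open and shut, and the axes are right-handed (so a half turn about y gives the same grasp; the last joint's range is limited). The gripper opens to 94 mm and grips with 3 to 60 N. Pads are 16 mm wide; open, the fingers measure 119 mm over their backs; the gripper's body (75 mm by 177 mm) begins 78 mm behind the grasp point.
Start: joints at [-82.105, 15.808, 86.224, -0, 77.962, -6.933], TCP at [147.152, -555.888, 205.493] pointing down, gripper open.
Joint ranges: [-165.64, 165.64], [-43.16, 119.46], [12.63, 154.43], [-67.54, 247.53], [6.08, 155.33], [-154.97, 154.97]. Speed limits (degrees/s): [147.25, 147.25, 180, 180, 180, 180].

### API

Orientations are given as [roll, pitch, yaw] about the fixed x, y, z axes, in that order (R = Rz(yaw) Ry(pitch) Rx(roll)).
In Python, from cell import readout, imaging, bot gives the robot as it stands. The module is installed in compiled form; this text tells all that it offers.
- The arm moves only by the tool step_arm, never from a script. Its argument "deltas" is text: rows parted by semicolons, each of 7 numbers parted by spaces: the closure, from 0 (fully open) to 1 (shut), then the shift along the tool's x, y, z in mm, then the turn, a rotation vector about the tool's x, y, z in rad. In form: claw tx ty tz ax ay az; .... A call has 1 to 12 rows; each row is the pose to reach, as a shift and turn from the pose commanded when the call began, along the tool's axes at that moment; what a row does not reach only later rows make up. A row lasts 1/12 s, in which the tool goes at most 41.7 mm and 7.16 degrees, less where a joint would pass 70% of its speed; a pose out of reach is approached as far as the arm can. A call with a gripper value outside its range is refused whole. The fingers move at their own pace and stop on an object; "newtons" is the grip in N (left out, the last holds). Time passes only in rows, so rows that repeat a pose let the fingers close. It gives the time, the measured TCP pose, the force and the opening at its end, in the units of the state.
- readout.state(): the state, without advancing time (a new reading comes with each control period).
- imaging.grab_frame(name): name is "side" or "top"; returns the picture (400x640x3 uint8, red, green, blue); there is no depth.
- imaging.camera_info(name): a dict with "camera_matrix" (3x3 intrinsics, pixels), "pose" (4x4, takes a point from camera to world coordinates). Camera axes: x right, y down, z forward; pixel columns grow to the right and rows downward; lengths in mm; the calibration is good to about 2 mm. A picture is of the moment at which its call begins. camera_info takes no time and is no camera call.
- bot.sign_off(): hands the job in, once; it reports no verdict.
The state is a dict: "clock": time; "joint_pos": joint angles; "joint_velocities": joint speeds; "effort": joint torques, N m; "ee_pos": TCP position; "tcp_rot": TCP orientation; "ft_force": force on the tool from outside, world axes, zero at the start; "ft_torque": the same for the moment, N m; "width": opening from 0.0 (shut) to 1.0 (fully open).
Only numpy, scipy, OpenCV 4.12 (cv2) and the standard library are available. Lean on these libraries where they do the work, as an engineer would, in place of code of your own. Each camera call takes 0.05 s, during which the arm holds its last target. There are 200 camera calls.

### The job

Lock the bench grinder down for the drive with the draw latch beside it: swing the latch's folded wire loop over, work its cross bar out along the keeper on the grinder's board until it drops in behind the hook, then press the lever back and down over centre until it lies shut and holds the board drawn up tight. Do not force anything: the loop must not be rammed against the keeper nor used to shove the grinder back, and the lever goes down with a firm hand, not hammered onto its stop. Leave the other things on the bench where they are.

Things in the scene. Friction and masses are not known exactly. Their poses are not given: they have to be found in the camera images.
- dock: Base of the latch, screwed to the bench. Origin on the bench straight below the lever's pivot pin; +x level from the latch to the grinder, +y along the pin, +z up. A wood riser 46 mm wide, 28 mm high runs from x=0 to -106 mm; a 24 mm high cross beam (x 0..20, y -135..135 mm) lies under the pin, and 24 mm high rails at y=+-125 mm lead from it to +x.
- pivot (a point): Middle of the lever's pivot pin, 48 mm above the bench; the pin runs along the dock's y. The steel ears that hold it are 34 mm wide overall and end 56 mm above the bench.
- board_edge (a point): Point of the dock at its x=45 mm, 18 mm up: the near edge of the grinder's board (240 mm wide, top 18 mm above the bench) lies 0 to 14 mm beyond it along dock x, not measured. The board slides along dock x between the rails with about 40 N of friction; rubber buffers stop it at 0 and give 5 mm under about 100 N. The grinder on it starts 170 mm from the pivot and is 235 mm high.
- keeper (a point): Dock point 74.5 mm from the pivot, 42 mm up. The keeper's slot centre is within 7 mm of it along dock x (unmeasured: it rides on the board), y exact. Steel keeper 24 mm wide, open slot along y, floor 42 mm up. Latch side: hook leg leaning 20 deg to the grinder, tip 59 mm up, a 20 deg ramp leading up to it from the latch; far side: flange 57 mm up. Slot 9.5 mm wide at the top.
- lever_angle (a joint): Lever angle, rad: 0 = shut on its rubber stop (level, towards dock -x), pi/2 = upright, 1.95 = leaning to the grinder. Starts 0.5 to 0.95 and stays where left (pivot friction 0.1 N m). With the bar in the keeper the lever stands at 1.0 to 1.8. Dead centre is about 0.1; below that it pulls itself shut. Pressed near its end it takes up to about 15 N.
- lever: The latch's lever with its loop. Origin: the pivot pin; +x from the lever's free end to the pin. A steel channel 28 mm wide, 86 mm long from the pin (flat plate to 83 mm, then a rolled edge); shut, its upper face is 7 mm and the plate's underside 4 mm above the pin. It can be raised from behind its free end.
- lever_tip (a point): Point on the lever's upper face, the one to press (it looks to the grinder when the lever stands up), 76 mm from the pivot pin and 10 mm short of the lever's end, in mid width.
- loop: Wire loop: a steel U of 6 mm wire, 46 mm wide over its legs. Origin: its hinge pin on the lever, 24 mm from the pivot (at lever angle q it is 24 mm from the pivot at angle q-0.1). +x along the legs to the bar. Starts folded back along the lever's upper face, its bar 18 mm past the lever's end. Swings freely and falls by its weight; legs can be pinched across.
- loop_bar (a point): Middle of the loop's cross bar (6 mm thick, 40 mm long), 80 mm from the loop's hinge pin. Riding over the hook's tip it is 62 mm above the bench; down on the keeper's floor 45 mm.
- spanner: a bystander, to be left where it is: steel spanner 150 mm long lying beside the latch. Origin: middle of its underside.
- paste_jar: a bystander, to be left where it is: black jar with steel cap, 60 mm across, 62 mm high, beside the latch. Origin: centre of its underside.
- spare_wheel: a bystander, to be left where it is: spare grey grinding wheel lying flat, 124 mm across, 20 mm thick. Origin: centre of its underside.
- screwdriver: a bystander, to be left where it is: screwdriver 200 mm long with a black handle. Origin: middle of its underside.
- oilstone: a bystander, to be left where it is: brown sharpening stone 150 x 50 x 25 mm. Origin: centre of its underside.
- mug: a bystander, to be left where it is: white mug, 76 mm across, 90 mm high. Origin: centre of its underside.
- scissors: a bystander, to be left where it is: large steel scissors with black handles, 210 mm long, lying flat. Origin: near the screw, at the underside.

How it is judged (in metres and radians):
On the way:
1. the loop's bar lies down in the keeper's slot while the lever still stands open (beyond 0.8 rad) (x of loop_bar in the frame of dock above 0.0595 m and z of loop_bar in the frame of dock between 0.04 and 0.051 m and value of joint lever_angle above 0.8 rad), for 0.2 s.
At the end, for the whole second after the job is handed in: The lever lies shut (within 0.06 rad of its stop) and stays there by itself, with the loop's bar in the keeper (40 to 51 mm above the bench) and pulling on it with more than 40 N (value of joint lever_angle below 0.06 rad and contact force between loop and dock above 40 N and z of loop_bar in the frame of dock between 0.04 and 0.051 m); the robot touches nothing.
It fails at once if one of the bystanders is shifted by more than 30 mm (distance of any of spanner, paste_jar, spare_wheel, screwdriver, oilstone, mug, scissors from where it was at the start of the episode above 0.03 m).
It fails at once if the loop is forced against the keeper with over 25 N, either while its bar is still up on top of it or, in the slot, by driving the lever further open (shoving the grinder back) (contact force between loop and dock above 25 N and (z of loop_bar in the frame of dock above 0.053 m or (value of joint lever_angle above 1.05 rad and velocity of joint lever_angle above 0.12 rad/s))).
It fails at once if the fingers press on the lever with over 40 N while closing it (bar in the keeper, lever below 0.95 rad) (z of loop_bar in the frame of dock below 0.051 m and value of joint lever_angle below 0.95 rad and contact force between the fingers and lever above 40 N).
It also fails if it takes over 64 s, if anything falls off the work surface, if the arm or the gripper's body presses on something with over 40 N, if the wrist force passes 120 N, or if a joint passes its speed limit or range.

## Working session

There is one attempt and no reset: what is moved stays moved. The work goes in short steps, Python scripts to look and compute and a tool call to move; the robot and the scene stay as the last step left them, time stands still between calls to the robot, and variables do not carry over. Pictures are saved under pics/ and viewed, about 8 in all and at most 12, crops included, and the job is handed in when it is done.

Besides the shell and the picture viewer there is one more tool, called as a command line: name --argument value ..., lists and objects as JSON in quotes. step_arm: Moves the arm, as the interface text tells. Its arguments: {"type":"object","properties":{"deltas":{"type":"string"},"newtons":{"type":"number"}},"required":["deltas"]}

```bash
mkdir -p pics; python3 - <<'E'
from cell import readout, imaging
import cv2
print(readout.state())
for n in("top","side"):
    print(n,imaging.camera_info(n)); cv2.imwrite(f"pics/{n}0.png",imaging.grab_frame(n)[:,:,::-1])
E
```

```text
{'clock': 0.0, 'joint_pos': array([-8.21038799e+01,  1.58460443e+01,  8.62923788e+01,  7.61699914e-04,
        7.79620200e+01, -6.93220804e+00]), 'joint_velocities': array([-0.08877561, -0.15458202, -0.07172073, -0.05520798, -0.08924133,
       -0.02554929]), 'effort': array([ 6.66696797e-04, -4.04590559e+01, -2.37227905e+01,  7.02392589e-02,
        3.44886468e-02, -1.29293217e-04]), 'ee_pos': array([ 147.08545094, -555.30083667,  204.64020866]), 'tcp_rot': array([-89.98713779,   0.09961899, -75.17182021]), 'ft_force': array([-1.11216663, -0.33681781,  0.00306392]), 'ft_torque': array([-0.00201117,  0.02957299, -0.03588277]), 'width': 1.0004553364223863}
top {'camera_matrix': array([[383.80621315,   0.        , 326.04131268],
       [  0.        , 383.80621315, 205.41784205],
       [  0.        ,   0.        ,   1.        ]]), 'pose': array([[-2.86009386e-02, -9.97288297e-01,  6.78088452e-02,
         5.00027836e+02],
       [-9.99012911e-01,  3.08251345e-02,  3.19846035e-02,
         2.49719251e+02],
       [-3.39880875e-02, -6.68271221e-02, -9.97185512e-01,
         8.38930176e+02],
       [ 0.00000000e+00,  0.00000000e+00,  0.00000000e+00,
         1.00000000e+00]])}
side {'camera_matrix': array([[469.65264421,   0.        , 317.72307838],
       [  0.        , 469.65264421, 199.6152653 ],
       [  0.        ,   0.        ,   1.        ]]), 'pose': array([[-7.86976289e-01, -4.92351751e-01,  3.71830706e-01,
         1.33884321e+02],
       [-6.16885800e-01,  6.17196367e-01, -4.88385661e-01,
         8.10635202e+02],
       [ 1.09649742e-02, -6.13725018e-01, -7.89443710e-01,
         9.63053418e+02],
       [ 0.00000000e+00,  0.00000000e+00,  0.00000000e+00,
         1.00000000e+00]])}
```

View pics/top0.png

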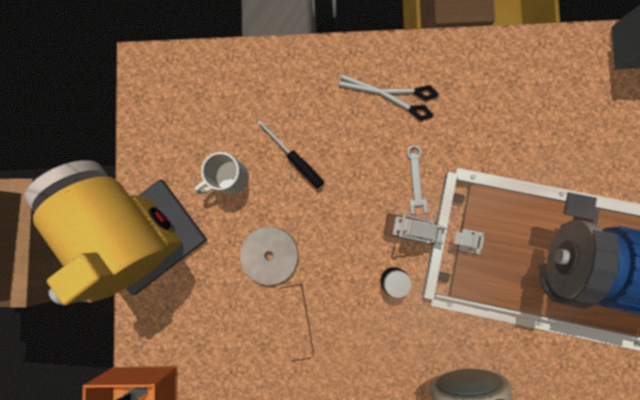

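View pics/side0.png

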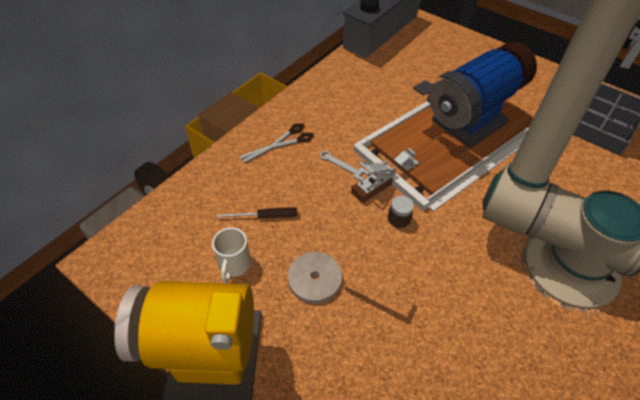

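The top view shows the latch at about (418,229), the keeper at about (468,241), the spanner at (416,180) and the jar at (397,284). I'll zoom in on both views.

```bash
python3 - <<'E'
import cv2,numpy as np
a=cv2.imread("pics/top0.png")[160:310,380:510]; b=cv2.imread("pics/side0.png")[125:235,320:450]
a=cv2.resize(a,None,fx=3,fy=3,interpolation=cv2.INTER_CUBIC);b=cv2.resize(b,None,fx=3,fy=3,interpolation=cv2.INTER_CUBIC)
c=np.zeros((450,780,3),np.uint8);c[:,:390]=a;c[:330,390:]=b
cv2.imwrite("pics/crop0.png",c)
E
```

```text
(no output)
```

View pics/crop0.png

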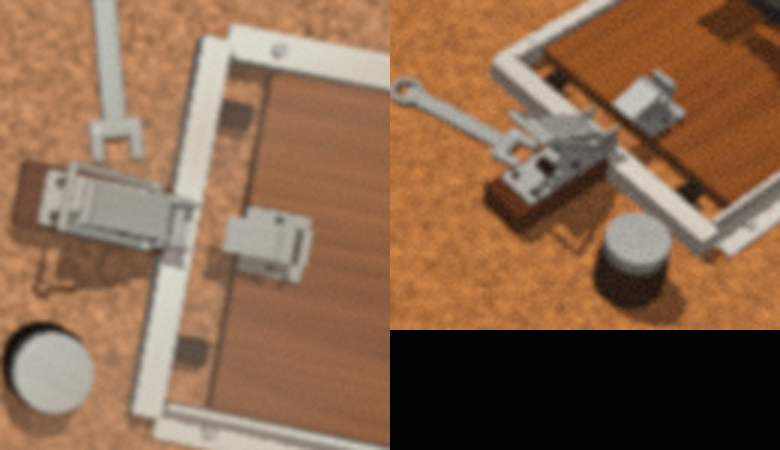

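```bash
cat > h.py <<'E'
import numpy as np,cv2
from cell import readout,imaging
CI={n:imaging.camera_info(n) for n in("top","side")}
def ray(n,uv):
    K,T=CI[n]["camera_matrix"],CI[n]["pose"]
    d=T[:3,:3]@np.linalg.solve(K,[uv[0],uv[1],1.]); return T[:3,3],d/np.linalg.norm(d)
def onz(n,uv,z):
    o,d=ray(n,uv); return o+d*(z-o[2])/d[2]
def proj(n,P):
    K,T=CI[n]["camera_matrix"],CI[n]["pose"]
    p=K@(T[:3,:3].T@(np.asarray(P,float)-T[:3,3])); return p[:2]/p[2]
E
python3 - <<'E'
from h import *
g=cv2.imread("pics/top0.png"); hsv=cv2.cvtColor(g,cv2.COLOR_BGR2HSV).astype(float)
w=(255-hsv[...,1])*hsv[...,2]/255   # whiteness
L=[];R=[]
for v in list(range(180,208))+list(range(252,290)):
    c=int(round(447-(v-173)*(22.7/124.6)))+5
    s=w[v,c-22:c+22]; t=130.
    m=s>t
    k=22
    while k>0 and m[k]:k-=1
    j=22
    while j<43 and m[j]:j+=1
    L.append((c-22+k+(t-s[k])/(s[k+1]-s[k]),v)); R.append((c-22+j-1+(s[j-1]-t)/(s[j-1]-s[j]),v))
def fit(P):
    W=np.array([onz("top",p,24)[:2] for p in P])
    vx,vy,x0,y0=cv2.fitLine(W.astype(np.float32),cv2.DIST_HUBER,0,.01,.01).ravel()
    n=np.array([-vy,vx]);r=(W-[x0,y0])@n
    return np.array([vx,vy]),np.array([x0,y0]),r.std()
for P in(L,R): print(fit(P))
dl,pl,_=fit(L);dr,pr,_=fit(R)
d=dl+dr*np.sign(dl@dr);d/=np.linalg.norm(d)
if d[0]<0:d=-d          # +y of dock: image up = +x world
ex=np.array([d[1],-d[0]])
print("width",(pr-pl)@ex,"yaw of dock x",np.degrees(np.arctan2(ex[1],ex[0])))
# ends of beam along d near centre line
mid=(pl+pr)/2
mid=mid+ex*((pl@ex+10)-mid@ex)*1
off=((pl@ex)+(pr@ex))/2-10
def W2(x,y,z,o):return [*(o+ex*x+d*y),z]
base=ex*off
prof=[]
S=np.arange(-400,700,1.)
val=[]
for s in S:
    q=np.mean([w[tuple(np.clip(np.round(proj("top",W2(x,s,24,base)))[::-1].astype(int),0,[399,639]))] for x in(4,6,8)])
    val.append(q)
val=np.array(val);m=val>130
c=np.where(np.diff(m.astype(int)))[0];print([(S[i],int(m[i+1])) for i in c])
E
```

```text
(array([ 0.97276586, -0.23178981], dtype=float32), array([480.80026,  50.05391], dtype=float32), np.float64(0.23101261508379756))
(array([ 0.9729347 , -0.23108019], dtype=float32), array([480.18747 ,  28.207363], dtype=float32), np.float64(0.3489005518248095))
width 21.39524 yaw of dock x -103.38157
[(np.float64(330.0), 1), (np.float64(438.0), 0), (np.float64(441.0), 1), (np.float64(442.0), 0), (np.float64(449.0), 1), (np.float64(474.0), 0), (np.float64(479.0), 1), (np.float64(600.0), 0)]
```

```bash
cat >> h.py <<'E'
YAW=np.radians(-103.38)
EX=np.array([np.cos(YAW),np.sin(YAW),0]);EY=np.array([-np.sin(YAW),np.cos(YAW),0]);EZ=np.array([0,0,1.])
E
python3 - <<'E'
from h import *
# recompute origin from fit: x offset
pl=np.array([480.80026,50.05391,0]);pr=np.array([480.18747,28.207363,0])
off=(pl@EX+pr@EX)/2-10
O=EX*off+EY*465.3
print("O",O)
open("h.py","a").write(f"O=np.array({O.round(2).tolist()})\ndef D(x,y,z):return O+EX*x+EY*y+EZ*z\ndef lev(q,r,h,y=0):return D(-r*np.cos(q)+h*np.sin(q),y,48+r*np.sin(q)+h*np.cos(q))\n")
E
python3 - <<'E'
from h import *
S=5
out=np.zeros((600,800,3),np.uint8)
for n,(u0,v0,wd,ht),ox in(("top",(388,205,80,60),0),("side",(340,140,80,75),400)):
    im=cv2.imread(f"pics/{n}0.png")[v0:v0+ht,u0:u0+wd]
    im=cv2.resize(im,None,fx=S,fy=S,interpolation=cv2.INTER_CUBIC)
    def dot(P,c,r=2):
        p=((proj(n,P)-[u0,v0]+.5)*S).astype(int); cv2.circle(im,tuple(map(int,p)),r,c,-1)
    for y in(-135,135,0):
        for x in(0,20): dot(D(x,y,24),(255,0,0))
    for x in(0,-106):
        for y in(-23,23): dot(D(x,y,28),(0,255,0))
    dot(D(0,0,56),(255,255,0));
    for x in(-7,0,7):dot(D(74.5+x,12,57),(0,255,255));dot(D(74.5+x,-12,57),(0,255,255))
    for q,c in((.5,(0,0,255)),(.7,(255,0,255)),(.9,(255,255,255))):
        for y in(-14,14):dot(lev(q,86,7,y),c)
        for y in(-23,23):dot(lev(q,107,10,y),c)
    out[:ht*S,ox:ox+400]=im
cv2.imwrite("pics/ov0.png",out)
E
```

```text
O [489.52403774  47.26168265   0.        ]
```

View pics/ov0.png

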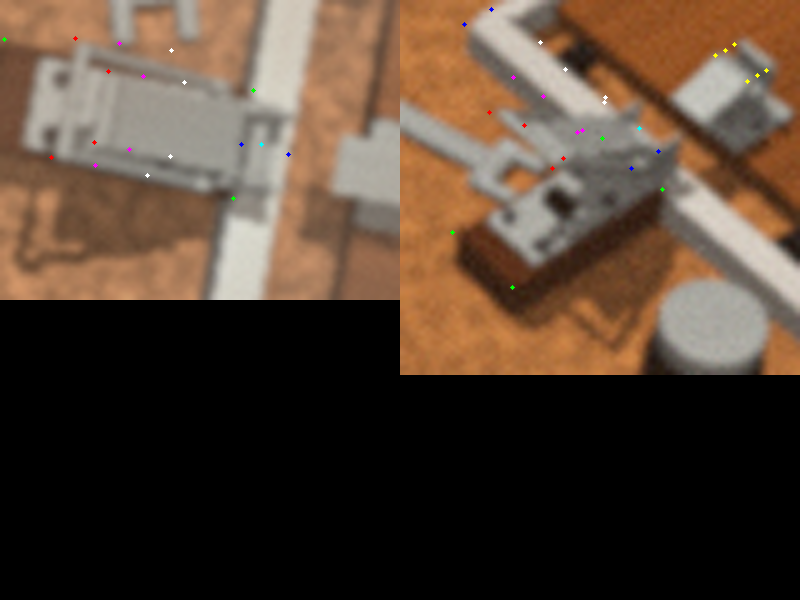

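The overlay fits: the lever is at about 0.52 rad, with the loop folded on it. Next I'll find the slot offset and the neighbours, and work out the first approach.

```bash
cat >> h.py <<'E'
from scipy.spatial.transform import Rotation as Ro
def dk(P): v=np.asarray(P)-O; return np.array([v@EX,v@EY,v[2]])
TY0=lambda: Ro.from_euler("xyz",[-90,0,np.degrees(YAW)+90],degrees=True)  # down, jaws along dock y
def goto(x,y,z,tilt=0,off=19,st=None):
    """delta for grasp point at dock x,y,z; tilt deg leans body to +x; off=distance TCP beyond the point"""
    s=readout.state(); Rc=Ro.from_euler("xyz",s["tcp_rot"],degrees=True)
    Rt=Ro.from_rotvec(EY*np.radians(tilt))*TY0()
    tcp=D(x,y,z)+Rt.apply([0,1,0])*off
    t=Rc.inv().apply(tcp-s["ee_pos"]); a=(Rc.inv()*Rt).as_rotvec()
    print("shift",t.round(1),"rot",a.round(3),"tcp",tcp.round(1))
E
python3 - <<'E'
from h import *
print("jar",dk(onz("top",(397.3,283.3),62)))
for p in((411,212),(427,212),(413,150)):print("spanner",dk(onz("top",p,4)))
print("slot dark",dk(onz("top",(479,241.7),50)))
g=cv2.imread("pics/top0.png").mean(2)
for x in range(40,100,2):
    q=[]
    for y in range(-9,10,2):
        p=proj("top",D(x,y,55));q.append(cv2.getRectSubPix(g.astype(np.float32),(1,1),tuple(map(float,p)))[0,0])
    print(x,int(np.mean(q)),end="; ")
print()
goto(-66,0,93,0,12)
goto(-66,0,140,0,12)
E
```

```text
jar [ -65.24596923 -114.5478178    62.        ]
spanner [-55.59581661  35.43844548   4.        ]
spanner [-21.98547325  42.36402237   4.        ]
spanner [-76.99531723 169.54701084   4.        ]
slot dark [ 8.15202132e+01 -3.33518357e-04  5.00000000e+01]
40 170; 42 170; 44 170; 46 170; 48 169; 50 169; 52 169; 54 169; 56 169; 58 169; 60 169; 62 167; 64 163; 66 158; 68 159; 70 162; 72 166; 74 162; 76 140; 78 111; 80 111; 82 140; 84 160; 86 152; 88 126; 90 106; 92 101; 94 101; 96 101; 98 101; 
shift [-552.9  124.7  516.4] rot [-1.000e-03 -1.078e+00 -1.000e-03] tcp [504.8 111.5  81. ]
shift [-553.    77.7  516.5] rot [-1.000e-03 -1.078e+00 -1.000e-03] tcp [504.8 111.5 128. ]
```

step_arm --deltas "0 -364 -115 213 0 -1.078 0;0 -364 -115 213 0 -1.078 0;0 -364 -115 213 0 -1.078 0;0 -364 -115 213 0 -1.078 0;0 -364 -115 213 0 -1.078 0;0 -364 -115 213 0 -1.078 0;0 -364 -115 213 0 -1.078 0;0 -364 -115 213 0 -1.078 0;0 -364 -115 213 0 -1.078 0;0 -364 -115 213 0 -1.078 0;0 -364 -115 213 0 -1.078 0;0 -364 -115 213 0 -1.078 0"

```text
clock: 1.1
ee_pos: [260.4, -146.3, 321.8]
tcp_rot: [-90.0, -0.2, -13.1]
ft_force: [-0.3, -0.5, 0.7]
width: 1.002
```

```bash
python3 - <<'E'
from h import *
print(readout.state()['ee_pos'],readout.state()['tcp_rot'])
goto(-66,0,150,0,12)
goto(-66,0,93,0,12)
E
```

```text
[ 260.43699928 -146.26669239  321.75937898] [-89.99466242  -0.18609349 -13.07662761]
shift [179.1 184.4 306.3] rot [-0.     0.005  0.003] tcp [504.8 111.5 138. ]
shift [178.9 241.4 306.3] rot [-0.     0.005  0.003] tcp [504.8 111.5  81. ]
```

step_arm --deltas "0 60 0 200 0 0.005 0;0 60 0 200 0 0.005 0;0 60 0 200 0 0.005 0;0 60 0 200 0 0.005 0;0 60 0 200 0 0.005 0;0 179 0 306 0 0.005 0.003;0 179 0 306 0 0.005 0.003;0 179 0 306 0 0.005 0.003;0 179 0 306 0 0.005 0.003;0 179 150 306 0 0.005 0.003;0 179 170 306 0 0.005 0.003;0 179 170 306 0 0.005 0.003"

```text
clock: 2.1
ee_pos: [506.4, 105.7, 193.0]
tcp_rot: [-90.0, 0.1, -13.7]
ft_force: [0.6, -0.6, 0.2]
width: 0.999
```

```bash
python3 - <<'E'
from h import *
goto(-66,0,93,0,12)
E
```

```text
shift [ -2.6 112.    5.3] rot [ 0.001 -0.005 -0.002] tcp [504.8 111.5  81. ]
```

step_arm --deltas "0 0 0 0 0 0 0;0 0 0 0 0 0 0"

```text
clock: 2.27
ee_pos: [503.6, 105.5, 193.2]
tcp_rot: [-90.1, 0.5, -13.7]
ft_force: [1.3, 0.6, 0.4]
width: 1.0
```

```bash
python3 - <<'E'
from h import *
goto(-66,0,93,0,12)
E
```

```text
shift [  0.8 112.2   6.4] rot [ 0.003 -0.006 -0.009] tcp [504.8 111.5  81. ]
```

step_arm --deltas "0 1 60 6 0 0 0;0 1 112 6 0 0 0;0 1 112 6 0 0 0;0 1 112 6 0 0 0;0 1 112 6 0 0 0;0.4 1 112 6 0 0 0;0.6 1 112 6 0 0 0;1 1 112 6 0 0 0;1 1 112 6 0 0 0;1 1 112 6 0 0 0;1 1 112 6 0 0 0;1 1 112 6 0 0 0" --newtons 8

```text
clock: 3.27
ee_pos: [507.0, 112.4, 83.7]
tcp_rot: [-90.0, 0.2, -13.7]
ft_force: [-1.6, 0.7, 0.5]
width: 0.538
```

```bash
cat >> h.py <<'E'
def pic(name,W=56,C=(10,0,60)):
    out=[]
    for n,s in(("top",W),("side",W)):
        c=proj(n,D(*C)); u,v=(int(c[0]-s),int(c[1]-s))
        im=imaging.grab_frame(n)[:,:,::-1][max(v,0):v+2*s,u:u+2*s]
        out.append(cv2.resize(im,(400,400),interpolation=cv2.INTER_CUBIC)); print(n,u,v,400/(2*s))
    cv2.imwrite(f"pics/{name}.png",np.hstack(out))
E
python3 - <<'E'
from h import *
s=readout.state();print(dk(s['ee_pos']),s['width']*94)
pic("g1")
E
```

```text
[-67.40158265   1.95438567  83.68851029] 50.57733871725807
top 389 178 3.5714285714285716
side 334 106 3.5714285714285716
```

View pics/g1.png

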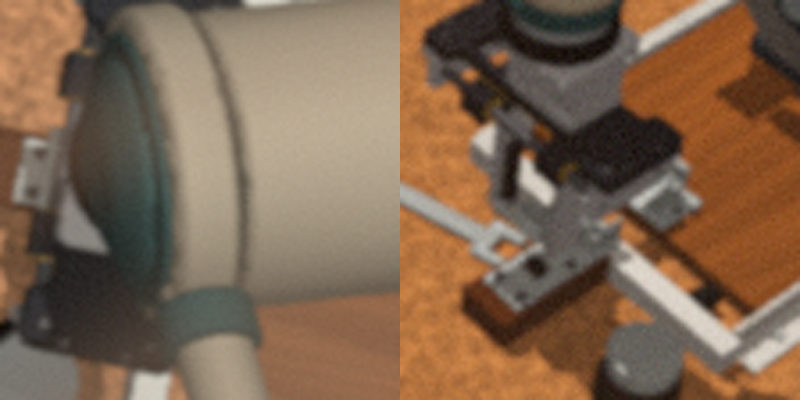

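The top view is blocked by the arm. In the side view the fingers straddle the latch and are still closing. I'll let them finish.

step_arm --deltas "1 -1 0 0 0 0 0;1 -1 0 0 0 0 0;1 -1 0 0 0 0 0;1 -1 0 0 0 0 0"

```text
clock: 3.7
ee_pos: [504.8, 113.2, 83.2]
tcp_rot: [-90.0, 0.3, -13.7]
ft_force: [-3.5, 3.6, 1.9]
width: 0.485
```

```bash
python3 - <<'E'
from h import *
s=readout.state();print(dk(s['ee_pos']),s['width']*94,s['ft_force'])
E
```

```text
[-67.66813118  -0.40855218  83.15442465] 45.563272005447494 [-3.49318565  3.63136238  1.88531078]
```

```bash
cat >> h.py <<'E'
def rows(G,T,off=11,claw=1,T0=None):
    """G list of dock (x,z) for grip point, first is the present; T tilts rad. current tool tilt T[0]"""
    G=np.array(G);T=np.array(T); tc=G+off*np.c_[-np.sin(T),-np.cos(T)]
    d=tc-tc[0]; t0=T[0]
    dn=np.array([-np.sin(t0),-np.cos(t0)]);tz=np.array([-np.cos(t0),np.sin(t0)])
    return ";".join(f"{claw} 0 {a@dn:.0f} {a@tz:.0f} {t-t0:.2f} 0 0" for a,t in zip(d[1:],T[1:]))
E
python3 - <<'E'
from h import *
a=np.linspace(.675,2.05,12);G=np.c_[-21.9-58.7*np.cos(a),57.8+58.7*np.sin(a)]
print(rows(G,np.linspace(0,.26,12)));print(G[-1])
E
```

```text
1 0 -5 -5 0.02 0 0;1 0 -10 -10 0.05 0 0;1 0 -14 -16 0.07 0 0;1 0 -18 -22 0.09 0 0;1 0 -20 -29 0.12 0 0;1 0 -22 -36 0.14 0 0;1 0 -22 -43 0.17 0 0;1 0 -22 -50 0.19 0 0;1 0 -21 -57 0.21 0 0;1 0 -19 -64 0.24 0 0;1 0 -16 -70 0.26 0 0
[  5.16496698 109.88817104]
```

step_arm --deltas "1 0 -5 -5 0.02 0 0;1 0 -10 -10 0.05 0 0;1 0 -14 -16 0.07 0 0;1 0 -18 -22 0.09 0 0;1 0 -20 -29 0.12 0 0;1 0 -22 -36 0.14 0 0;1 0 -22 -43 0.17 0 0;1 0 -22 -50 0.19 0 0;1 0 -21 -57 0.21 0 0;1 0 -19 -64 0.24 0 0;1 0 -16 -70 0.26 0 0;1 0 -16 -70 0.26 0 0"

```text
clock: 4.7
ee_pos: [489.8, 42.0, 98.7]
tcp_rot: [-75.2, 0.1, -13.8]
ft_force: [-0.7, 0.7, 0.1]
width: 0.258
```

```bash
python3 - <<'E'
from h import *
s=readout.state();print(dk(s['ee_pos']),s['width']*94,s['ft_force'],s['tcp_rot'])
pic("g2",45,(10,0,90))
E
```

```text
[ 5.05934447  1.47897281 98.7297928 ] 24.24171278493229 [-0.65096893  0.69430409  0.12358952] [-75.23297535   0.11326986 -13.8178861 ]
top 404 189 4.444444444444445
side 346 109 4.444444444444445
```

View pics/g2.png

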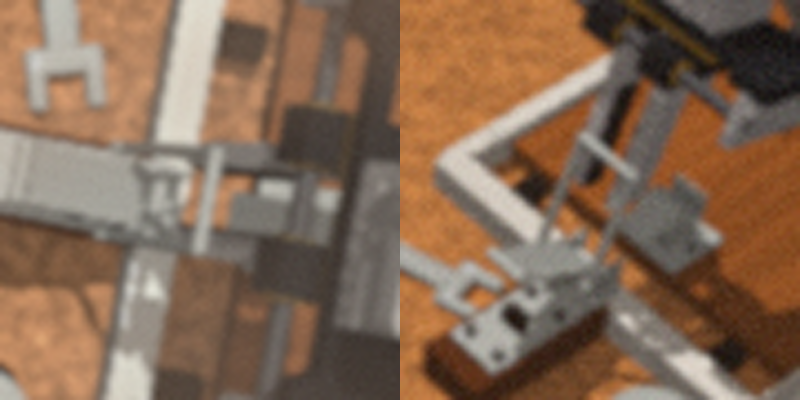

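The fingers slipped off the legs late in the swing (width 24). The loop is standing roughly upright, with its bar at top (208,200) and at side (582,140) to (632,178) in the crop.

```bash
python3 - <<'E'
from h import *
def tri(a,b):
    o1,d1=ray("top",a);o2,d2=ray("side",b)
    A=np.c_[d1,-d2];t=np.linalg.lstsq(A,o2-o1,rcond=None)[0]
    p,q=o1+d1*t[0],o2+d2*t[1];return dk((p+q)/2),np.linalg.norm(p-q)
f=90/400
print(tri((404+215*f,189+152*f),(346+182*f,109+138*f)))
print(tri((404+200*f,189+248*f),(346+234*f,109+180*f)))
print(tri((404+208*f,189+200*f),(346+208*f,109+158*f)))
E
```

```text
(array([  0.52424447,  18.41099427, 132.55309616]), np.float64(3.029602884344287))
(array([  2.53904804, -21.30093392, 129.97160886]), np.float64(3.20591419555878))
(array([  1.5477095 ,  -1.43679554, 131.91892349]), np.float64(3.125564522952307))
```

The loop is past upright and leaning onto the fingers. I'll keep the fingers about 30 mm apart so they straddle the keeper, and let the loop down against their latch-side faces onto the ramp.

```bash
python3 - <<'E'
from h import *
G=[(5,98.7),(12,92),(18,86),(24,80),(30,74),(36,68),(42,62),(48,56),(54,50),(60,44),(65,40),(69,38),(72,38)]
T=[.26,.17,.08]+[0]*10
print(rows(G,T,off=0,claw=.68))
E
```

```text
0.68 0 5 -8 -0.09 0 0;0.68 0 9 -16 -0.18 0 0;0.68 0 13 -23 -0.26 0 0;0.68 0 17 -31 -0.26 0 0;0.68 0 22 -38 -0.26 0 0;0.68 0 26 -45 -0.26 0 0;0.68 0 30 -53 -0.26 0 0;0.68 0 34 -60 -0.26 0 0;0.68 0 39 -67 -0.26 0 0;0.68 0 41 -73 -0.26 0 0;0.68 0 42 -77 -0.26 0 0;0.68 0 41 -80 -0.26 0 0
```

step_arm --deltas "0.68 -1 5 -8 -0.09 0 0;0.68 -1 9 -16 -0.18 0 0;0.68 -1 13 -23 -0.26 0 0;0.68 -1 17 -31 -0.26 0 0;0.68 -1 22 -38 -0.26 0 0;0.68 -1 26 -45 -0.26 0 0;0.68 -1 30 -53 -0.26 0 0"

```text
clock: 5.38
ee_pos: [477.9, 1.7, 56.2]
tcp_rot: [-90.0, 0.2, -13.7]
ft_force: [-0.4, 0.5, -0.0]
width: 0.317
```

```bash
python3 - <<'E'
from h import *
s=readout.state();print(dk(s['ee_pos']),s['width']*94,s['ft_force'],s['tcp_rot'])
pic("g3",45,(30,0,80))
E
```

```text
[47.03484087 -0.76585798 56.23472283] 29.80804182930436 [-0.40008474  0.51313457 -0.04067435] [-89.9654067    0.17430596 -13.73095658]
top 413 191 4.444444444444445
side 351 108 4.444444444444445
```

View pics/g3.png

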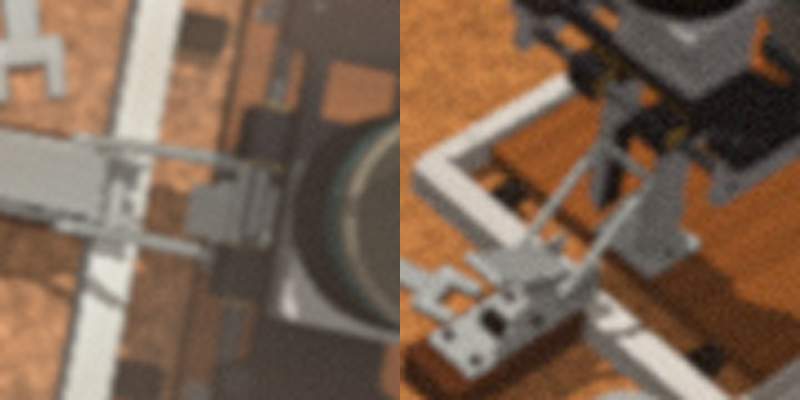

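The loop is leaning on the fingers as planned. I'll continue lowering it.

step_arm --deltas "0.68 0 6 -6 0 0 0;0.68 0 11 -11 0 0 0;0.68 0 15 -14 0 0 0;0.68 0 17 -17 0 0 0;0.68 0 18 -20 0 0 0;0.68 0 18 -22 0 0 0;0.68 0 18 -24 0 0 0;0.68 0 18 -27 0 0 0;0.68 0 18 -27 0 0 0"

```text
clock: 6.23
ee_pos: [471.8, -24.0, 39.0]
tcp_rot: [-90.0, 0.1, -13.7]
ft_force: [-0.1, -0.4, -0.6]
width: 0.322
```

```bash
python3 - <<'E'
from h import *
s=readout.state();print(dk(s['ee_pos']),s['width']*94,s['ft_force'],s['tcp_rot'])
pic("g4",45,(30,0,70))
E
```

```text
[73.422569   -0.70258034 39.04880359] 30.236367079727092 [-0.14626887 -0.44342199 -0.59935254] [-90.00896917   0.14055912 -13.69912828]
top 411 191 4.444444444444445
side 351 111 4.444444444444445
```

View pics/g4.png

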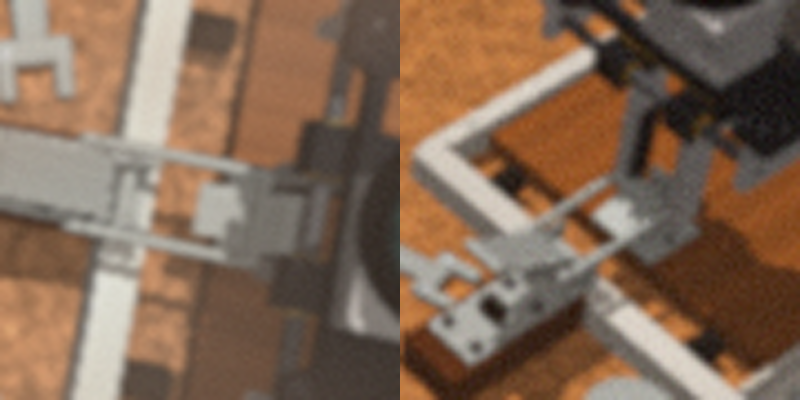

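The loop now lies on the ramp, clear of the hook. I'll regrasp its legs from outside.

step_arm --deltas "0.32 0 0 0 0 0 0;0.32 0 0 0 0 0 0;0.32 0 0 0 0 0 0;0.32 0 0 0 0 0 0;0.32 0 0 0 0 0 0;0.32 0.5 -3 20 0 0 0;0.32 0.5 -6 35 0 0 0;0.32 0.5 -6 35 0 0 0;1 0.5 -6 35 0 0 0;1 0.5 -6 35 0 0 0;1 0.5 -6 35 0 0 0;1 0.5 -6 35 0 0 0" --newtons 10

```text
clock: 7.33
ee_pos: [479.9, 9.7, 44.6]
tcp_rot: [-90.0, 0.2, -13.7]
ft_force: [-1.2, -0.5, 1.0]
width: 0.485
```

step_arm --deltas "1 0 0 0 0 0 0;1 0 0 0 0 0 0;1 0 0 0 0 0 0;1 0 0 0 0 0 0"

```text
clock: 7.67
ee_pos: [480.0, 9.7, 44.7]
tcp_rot: [-90.1, 0.2, -13.7]
ft_force: [-1.4, -1.2, 0.3]
width: 0.485
```

```bash
python3 - <<'E'
from h import *
s=readout.state();print(dk(s['ee_pos']),s['width']*94,s['ft_force'],s['tcp_rot'])
E
```

```text
[38.74262862 -0.54298794 44.67787249] 45.57705790487702 [-1.3958296  -1.19696413  0.25723312] [-90.05188219   0.21436855 -13.69249812]
```

```bash
cat >> h.py <<'E'
def ik(bx,bz):
    v=np.array([bx,bz-48.]);d=np.hypot(*v);a=np.arctan2(v[1],v[0]);f=np.arccos((576+d*d-6400)/(48*d))
    th=a+f; return np.array([24*np.cos(th),48+24*np.sin(th)]),np.pi-th+.1
def gp(bx,bz,s):
    h,q=ik(bx,bz); return h+(np.array([bx,bz])-h)*s/80,q
E
python3 - <<'E'
from h import *
B=[(58,56),(60,60),(62,62.5),(64,64),(66,65),(68,66),(70,66.5),(72,67),(74,67),(76,67),(77,67)]
R=[gp(*b,60.7) for b in B];G=[r[0] for r in R]
print(np.round(G,1).tolist(),[round(r[1],2) for r in R])
print(rows(G,np.linspace(0,.1,len(G))))
E
```

```text
[[38.7, 56.4], [40.7, 60.3], [42.7, 62.8], [44.7, 64.5], [46.7, 65.6], [48.7, 66.7], [50.7, 67.3], [52.7, 67.9], [54.7, 68.0], [56.7, 68.1], [57.7, 68.2]] [np.float64(0.51), np.float64(0.69), np.float64(0.82), np.float64(0.94), np.float64(1.05), np.float64(1.15), np.float64(1.24), np.float64(1.33), np.float64(1.42), np.float64(1.51), np.float64(1.55)]
1 0 -4 -2 0.01 0 0;1 0 -6 -4 0.02 0 0;1 0 -8 -6 0.03 0 0;1 0 -9 -8 0.04 0 0;1 0 -10 -9 0.05 0 0;1 0 -11 -11 0.06 0 0;1 0 -12 -13 0.07 0 0;1 0 -12 -15 0.08 0 0;1 0 -12 -17 0.09 0 0;1 0 -12 -18 0.10 0 0
```

step_arm --deltas "1 0 -4 -2 0.01 0 0;1 0 -6 -4 0.02 0 0;1 0 -8 -6 0.03 0 0;1 0 -9 -8 0.04 0 0;1 0 -10 -9 0.05 0 0;1 0 -11 -11 0.06 0 0;1 0 -12 -13 0.07 0 0;1 0 -12 -15 0.08 0 0;1 0 -12 -17 0.09 0 0;1 0 -12 -18 0.1 0 0;1 0 -12 -18 0.1 0 0;1 0 -12 -18 0.1 0 0"

```text
clock: 8.67
ee_pos: [476.6, -4.8, 57.3]
tcp_rot: [-83.9, 0.2, -13.9]
ft_force: [2.3, 7.6, -1.1]
width: 0.487
```

```bash
python3 - <<'E'
from h import *
s=readout.state();print(dk(s['ee_pos']),s['width']*94,s['ft_force'],s['tcp_rot'])
pic("g5",40,(45,0,70))
E
```

```text
[53.66726494 -0.55032117 57.32867005] 45.761547513689784 [ 2.28264154  7.56033039 -1.08674881] [-83.93601112   0.20230528 -13.85096289]
top 424 198 5.0
side 360 113 5.0
```

View pics/g5.png

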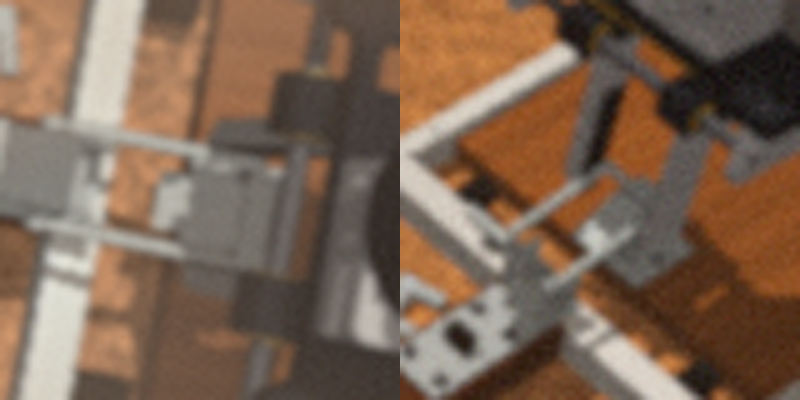

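The lever has come up and is following the pull: about 8 N, which fits pivot friction, with a 3 mm lag. I'll pull 5 mm further, lower slightly, then release and let the bar drop.

step_arm --deltas "1 0 0 -2 0 0 0;1 0 0 -3 0 0 0;1 0 0 -4 0 0 0;1 0 0 -5 0 0 0;1 0 1 -5 0 0 0;1 0 3 -5 0 0 0;1 0 3 -5 0 0 0"

```text
clock: 9.35
ee_pos: [475.2, -10.5, 53.6]
tcp_rot: [-84.1, 0.2, -13.8]
ft_force: [-0.0, 5.9, -0.0]
width: 0.484
```

```bash
python3 - <<'E'
from h import *
s=readout.state();print(dk(s['ee_pos']),s['width']*94,s['ft_force'])
E
```

```text
[59.45585605 -0.53794746 53.62879093] 45.469274584881035 [-0.03962192  5.93916095 -0.02268073]
```

step_arm --deltas "0.4 0 0 0 0 0 0;0.4 0 0 0 0 0 0;0.4 0 0 0 0 0 0;0.4 0 0 0 0 0 0;0.4 0 0 0 0 0 0;0.4 0 0 0 0 0 0"

```text
clock: 9.85
ee_pos: [475.3, -12.1, 53.4]
tcp_rot: [-84.3, 0.2, -13.7]
ft_force: [-0.0, 0.5, -0.3]
width: 0.599
```

```bash
python3 - <<'E'
from h import *
s=readout.state();print(dk(s['ee_pos']),s['width']*94,s['ft_force'])
out=[]
for n in("top","side"):
    c=proj(n,D(40,0,80));u,v=int(c[0]-45),int(c[1]-45);S=8.8888/2*2
    im=cv2.resize(np.ascontiguousarray(imaging.grab_frame(n)[v:v+90,u:u+90,::-1]),(400,400),interpolation=cv2.INTER_CUBIC);S=400/90
    for q,c in((1.2,(0,0,255)),(1.4,(255,0,255)),(1.6,(255,255,255)),(1.8,(0,255,0))):
        for y in(-14,14):
            p=(proj(n,lev(q,86,7,y))-[u,v]+.5)*S;cv2.circle(im,tuple(int(t) for t in p),2,c,-1)
    for z,c in((45,(255,255,0)),(62,(0,255,255))):
        for y in(-20,20):
            p=(proj(n,D(79,y,z))-[u,v]+.5)*S;cv2.circle(im,tuple(int(t) for t in p),2,c,-1)
    out.append(im)
cv2.imwrite("pics/g6.png",np.hstack(out))
E
```

```text
[61.02464988 -0.12749204 53.42592995] 56.33456605619491 [-0.0342529   0.53420149 -0.30036808]
```

View pics/g6.png

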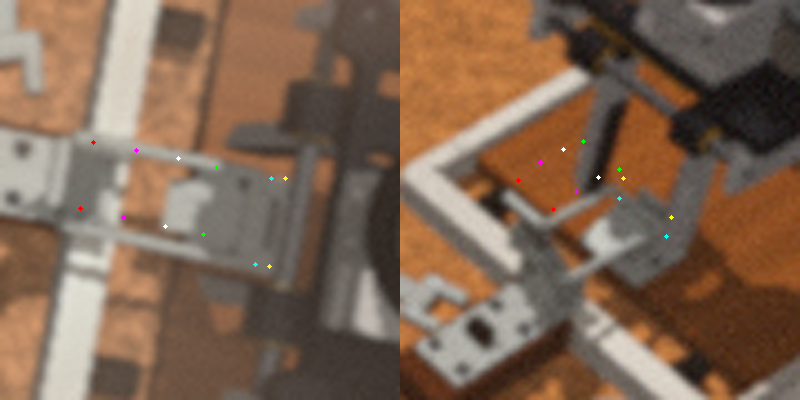

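The lever is only at about 1.2 rad: the legs slid about 10 mm through the pads, and the bar is still on the ramp short of the hook tip. I'll regrip further back with a firmer, still slip-limited pinch.

```bash
python3 - <<'E'
from h import *
f=90/400
c=proj("side",D(40,0,80));u,v=int(c[0]-45),int(c[1]-45)
o,d=ray("side",(u+228*f-.5,v+213*f-.5)); t=-((o-O)@EY)/(d@EY); print("bar",dk(o+d*t))
B=[(68,63),(70,65),(72,66),(74,66.5),(76,67),(77,67),(78,67),(79,67),(79,65),(79,63.5)]
R=[gp(*b,60) for b in B];G=[r[0] for r in R]
print(np.round(G,1).tolist(),[round(r[1],2) for r in R]);print(rows(G,[.1]*len(B)))
E
```

```text
bar [6.30894286e+01 8.93763588e-14 5.92533067e+01]
[[48.1, 64.5], [50.0, 66.2], [52.0, 67.2], [54.0, 67.7], [56.0, 68.2], [57.0, 68.2], [58.0, 68.2], [59.0, 68.2], [59.1, 66.7], [59.1, 65.6]] [np.float64(1.16), np.float64(1.25), np.float64(1.34), np.float64(1.42), np.float64(1.51), np.float64(1.55), np.float64(1.59), np.float64(1.64), np.float64(1.64), np.float64(1.65)]
1 0 -2 -2 0.00 0 0;1 0 -3 -4 0.00 0 0;1 0 -4 -6 0.00 0 0;1 0 -4 -8 0.00 0 0;1 0 -5 -9 0.00 0 0;1 0 -5 -10 0.00 0 0;1 0 -5 -11 0.00 0 0;1 0 -3 -11 0.00 0 0;1 0 -2 -11 0.00 0 0
```

step_arm --deltas "0.4 0 0 6 0 0 0;0.4 0 0 12 0 0 0;0.4 0 0 12 0 0 0;1 0 0 12 0 0 0;1 0 0 12 0 0 0;1 0 0 12 0 0 0;1 0 0 12 0 0 0;1 0 0 12 0 0 0;1 0 0 12 0 0 0;1 0 0 12 0 0 0" --newtons 20

```text
clock: 10.78
ee_pos: [477.7, -0.0, 54.5]
tcp_rot: [-84.3, 0.2, -13.7]
ft_force: [-0.9, 1.2, 0.2]
width: 0.48
```

```bash
python3 - <<'E'
from h import *
s=readout.state();print(dk(s['ee_pos']),s['width']*94,s['ft_force'])
E
```

```text
[48.73912281 -0.50669609 54.52003591] 45.16231198333606 [-0.88522509  1.18019379  0.15039555]
```

Overshooting the tip slightly does no harm, because the bar would then lie on the flange and drop in as the lever comes back. So I'll pull 16 mm with a slight lift, then lower and release.

step_arm --deltas "1 0 -2 -2 0 0 0;1 0 -4 -4 0 0 0;1 0 -5 -5 0 0 0;1 0 -6 -7 0 0 0;1 0 -6 -8 0 0 0;1 0 -7 -10 0 0 0;1 0 -7 -11 0 0 0;1 0 -7 -13 0 0 0;1 0 -7 -14 0 0 0;1 0 -7 -16 0 0 0;1 0 -7 -16 0 0 0;1 0 -5 -16 0 0 0"

```text
clock: 11.78
ee_pos: [474.0, -15.6, 58.0]
tcp_rot: [-84.2, 0.2, -13.7]
ft_force: [-0.4, 4.8, 0.9]
width: 0.483
```

```bash
python3 - <<'E'
from h import *
s=readout.state();print(dk(s['ee_pos']),s['width']*94,s['ft_force'])
E
```

```text
[64.74505708 -0.53620335 58.03133204] 45.35721255208333 [-0.37829262  4.84403248  0.91763208]
```

step_arm --deltas "1 0 2 0 0 0 0;1 0 2 0 0 0 0;0.4 0 2 0 0 0 0;0.4 0 2 0 0 0 0;0.4 0 2 0 0 0 0;0.4 0 2 0 0 0 0;0.4 0 2 0 0 0 0;0.4 0 2 0 0 0 0"

```text
clock: 12.45
ee_pos: [474.3, -16.3, 56.0]
tcp_rot: [-84.3, 0.2, -13.7]
ft_force: [-0.2, -0.1, 0.3]
width: 0.601
```

```bash
python3 - <<'E'
from h import *
s=readout.state();print(dk(s['ee_pos']),s['width']*94,s['ft_force'])
out=[]
for n in("top","side"):
    c=proj(n,D(50,0,80));u,v=int(c[0]-36),int(c[1]-36);S=400/72
    fr=imaging.grab_frame(n);cv2.imwrite(f"pics/full7{n}.png",fr[:,:,::-1])
    im=cv2.resize(np.ascontiguousarray(fr[v:v+72,u:u+72,::-1]),(400,400),interpolation=cv2.INTER_CUBIC)
    for q,c in((1.2,(0,0,255)),(1.4,(255,0,255)),(1.6,(255,255,255)),(1.8,(0,255,0))):
        for y in(-14,14):
            p=(proj(n,lev(q,86,7,y))-[u,v]+.5)*S;cv2.circle(im,tuple(int(t) for t in p),2,c,-1)
    for z,c in((45,(255,255,0)),(62,(0,255,255))):
        for y in(-20,20):
            p=(proj(n,D(79,y,z))-[u,v]+.5)*S;cv2.circle(im,tuple(int(t) for t in p),2,c,-1)
    out.append(im)
cv2.imwrite("pics/g7.png",np.hstack(out))
E
```

```text
[65.34614555 -0.14717445 55.96932962] 56.461874279378065 [-0.1800975  -0.09728623  0.26225175]
```

View pics/g7.png

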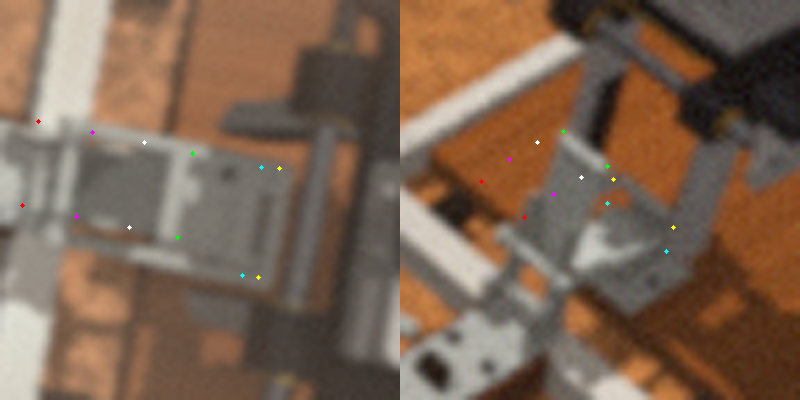

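```bash
python3 - <<'E'
from h import *
for n in("side","top"):
    g=cv2.imread(f"pics/full7{n}.png");h=cv2.cvtColor(g,cv2.COLOR_BGR2HSV).astype(np.float32)
    for y in(-17,-15,15,17):
        r=[]
        for z in range(38,70,2):
            x=79
            p=proj(n,D(x,y,z)) if n=="side" else proj(n,D(38+z*.8,y,50))
            r.append((int(cv2.getRectSubPix(h[...,1],(1,1),tuple(map(float,p)))[0,0]),int(cv2.getRectSubPix(h[...,2],(1,1),tuple(map(float,p)))[0,0])))
        print(n,y,r)
E
```

```text
side -17 [(29, 86), (28, 84), (28, 83), (23, 85), (21, 86), (23, 85), (26, 83), (29, 86), (30, 86), (25, 84), (23, 83), (26, 82), (31, 82), (36, 84), (35, 87), (31, 91)]
side -15 [(26, 82), (25, 79), (19, 81), (16, 85), (18, 91), (21, 93), (23, 90), (26, 87), (25, 83), (22, 79), (20, 79), (21, 80), (26, 83), (29, 87), (29, 92), (47, 97)]
side 15 [(13, 104), (19, 103), (23, 101), (51, 107), (80, 114), (121, 123), (159, 133), (170, 140), (175, 144), (168, 137), (153, 129), (101, 118), (65, 109), (56, 106), (66, 110), (96, 120)]
side 17 [(18, 104), (27, 104), (51, 110), (79, 116), (112, 124), (148, 132), (163, 136), (177, 142), (160, 136), (144, 130), (105, 118), (69, 108), (58, 104), (57, 102), (85, 111), (117, 122)]
top -17 [(26, 107), (28, 110), (31, 110), (29, 110), (25, 112), (27, 112), (27, 111), (26, 109), (26, 107), (27, 109), (24, 113), (28, 114), (41, 110), (60, 103), (76, 94), (66, 89)]
top -15 [(27, 111), (24, 112), (28, 116), (26, 116), (25, 116), (27, 116), (27, 114), (27, 112), (27, 110), (27, 110), (25, 113), (27, 115), (42, 110), (60, 103), (71, 94), (70, 87)]
top 15 [(31, 99), (26, 108), (23, 114), (22, 117), (23, 117), (23, 117), (24, 116), (23, 113), (22, 112), (24, 114), (24, 116), (28, 117), (41, 115), (65, 110), (88, 101), (71, 92)]
top 17 [(25, 102), (24, 110), (23, 114), (22, 115), (21, 115), (23, 115), (22, 114), (23, 113), (23, 112), (24, 112), (23, 116), (27, 118), (47, 120), (76, 118), (99, 112), (82, 100)]
```

The lever stands at 1.8 and the bar rests on the flange top, about x≈81 and z≈60, just past the slot. Bringing the lever back slowly should drop it in. I'll rise clear, shut the fingers and move in front of the lever.

step_arm --deltas "0.4 0 -25 0 0 0 0;0.4 0 -50 -2 -0.1 0 0;1 0 -59 -10 -0.1 0 0;1 0 -59 -10 -0.1 0 0;1 0 -59 -10 -0.1 0 0;1 0 -59 -10 -0.1 0 0;1 0 -59 -10 -0.1 0 0;1 0 -59 -10 -0.1 0 0;1 0 -59 -10 -0.1 0 0;1 0 -59 -10 -0.1 0 0;1 0 -59 -10 -0.1 0 0;1 0 -59 -10 -0.1 0 0"

```text
clock: 13.55
ee_pos: [470.5, -31.5, 113.5]
tcp_rot: [-90.0, 0.2, -13.7]
ft_force: [0.3, -0.2, -0.7]
width: 0.003
```

```bash
cat >> h.py <<'E'
def tc(q,extra=0):
    P=dk(lev(q,76,7)); x,z=P[0]+8*np.sin(q),P[2]
    p=8*(1-np.sin(q))*np.sin(q)+extra if q<np.pi/2 else extra
    return np.array([x+p*np.sin(q),z+p*np.cos(q)])
def st():
    s=readout.state();f=s['ft_force'];print("tcp",dk(s['ee_pos']).round(1),"w",round(s['width']*94,1),"f dock",np.round([f@EX,f@EY,f[2]],1),s['tcp_rot'].round(1),round(s['clock'],2));return s
E
python3 - <<'E'
from h import *
st()
for q in(1.8,1.7,1.6,1.5,1.4): print(q,tc(q).round(1))
E
```

```text
tcp [ 81.   -0.3 113.5] w 0.2 f dock [ 0.1  0.3 -0.7] [-90.    0.2 -13.7] 13.55
1.8 [ 31.9 120.4]
1.7 [ 24.7 122.5]
1.6 [ 17.2 123.8]
1.5 [  9.6 124.3]
1.4 [  2.  124.1]
```

step_arm --deltas "1 0 -5 20 0 0 0;1 0 -5 38 0 0 0;1 0 -5 42 0 0 0;1 0 -5 43 0 0 0;1 0 -5 44 0 0 0;1 0 -5 45 0 0 0;1 0 -5 46 0 0 0;1 0 -5 47 0 0 0;1 0 -5 48 0 0 0;1 0 -5 49 0 0 0;1 0 -5 50 0 0 0;1 0 -5 51 0 0 0"

```text
clock: 14.55
ee_pos: [482.7, 17.7, 118.8]
tcp_rot: [-90.0, 0.2, -13.7]
ft_force: [-0.9, -3.1, 1.4]
width: 0.003
```

step_arm --deltas "1 0 0 1 0 0 0;1 0 0 2 0 0 0;1 0 0 3 0 0 0;1 0 0 4 0 0 0;1 0 0 5 0 0 0;1 0 0 6 0 0 0;1 0 0 7 0 0 0;1 0 0 8 0 0 0;1 0 0 9 0 0 0;1 0 0 10 0 0 0;1 0 0 11 0 0 0;1 0 0 12 0 0 0"

```text
clock: 15.55
ee_pos: [485.5, 29.9, 118.6]
tcp_rot: [-90.0, 0.2, -13.7]
ft_force: [-0.0, -1.1, 1.4]
width: 0.004
```

```bash
python3 - <<'E'
from h import *
st()
fr={n:imaging.grab_frame(n) for n in("side","top")}
for n in fr:cv2.imwrite(f"pics/full8{n}.png",fr[n][:,:,::-1])
h=cv2.cvtColor(fr["side"],cv2.COLOR_RGB2HSV).astype(np.float32)
for y in(15,17): print([int(cv2.getRectSubPix(h[...,1],(1,1),tuple(map(float,proj("side",D(78,y,z)))))[0,0]) for z in range(38,70,2)])
E
```

```text
tcp [1.780e+01 1.000e-01 1.186e+02] w 0.4 f dock [1.1 0.2 1.4] [-90.    0.2 -13.7] 15.55
[17, 15, 12, 21, 36, 63, 95, 131, 167, 182, 193, 195, 196, 195, 192, 191]
[14, 10, 14, 27, 49, 79, 114, 150, 173, 188, 194, 197, 195, 192, 191, 191]
```

The bar has left the top: no grey remains at that height, and it now shows at about slot depth. If it has been caught, the force should rise as the lever draws the board.

step_arm --deltas "1 0 0 1 0 0 0;1 0 0 2 0 0 0;1 0 0 4 0 0 0;1 0 0 5 0 0 0;1 0 0 6 0 0 0;1 0 0 7 0 0 0;1 0 0 8 0 0 0;1 0 0 9 0 0 0;1 0 0 10 0 0 0;1 0 0 11 0 0 0;1 0 0 12 0 0 0;1 0 0 13 0 0 0"

```text
clock: 16.65
ee_pos: [488.2, 41.2, 118.6]
tcp_rot: [-90.2, 0.2, -13.6]
ft_force: [-1.5, -6.6, 2.3]
width: 0.004
```

```bash
python3 - <<'E'
from h import *
st()
out=[]
for n in("top","side"):
    c=proj(n,D(50,0,70));u,v=int(c[0]-36),int(c[1]-36)
    fr=imaging.grab_frame(n)
    out.append(cv2.resize(np.ascontiguousarray(fr[v:v+72,u:u+72,::-1]),(400,400),interpolation=cv2.INTER_CUBIC))
    h=cv2.cvtColor(fr,cv2.COLOR_RGB2HSV).astype(np.float32)
    for y in(-16,16): print(n,y,[int(cv2.getRectSubPix(h[...,1],(1,1),tuple(map(float,proj(n,D(x,y,45) ))))[0,0]) for x in range(56,90,2)])
cv2.imwrite("pics/g9.png",np.hstack(out))
E
```

```text
tcp [6.200e+00 1.000e-01 1.186e+02] w 0.3 f dock [6.8 0.1 2.3] [-90.2   0.2 -13.6] 16.65
top -16 [26, 22, 26, 24, 30, 43, 59, 60, 64, 63, 58, 64, 33, 27, 25, 31, 45]
top 16 [53, 58, 56, 69, 50, 30, 19, 19, 34, 50, 56, 52, 55, 53, 56, 59, 56]
side -16 [19, 19, 20, 20, 16, 17, 16, 16, 14, 12, 17, 27, 46, 75, 116, 144, 164]
side 16 [79, 67, 54, 41, 24, 16, 11, 11, 13, 16, 23, 28, 44, 74, 105, 135, 136]
```

```bash
cat >> h.py <<'E'
def close(c0,qs,extra=0):
    print(";".join(f"1 0 {-(t[1]-c0[1]):.0f} {-(t[0]-c0[0]):.0f} 0 0 0" for t in (tc(q,extra) for q in qs)));print(tc(qs[-1],extra).round(1))
E
python3 - <<'E'
from h import *
close((4.8,118.6),np.linspace(1.4,.95,12))
E
```

```text
1 0 -6 3 0 0 0;1 0 -5 6 0 0 0;1 0 -5 9 0 0 0;1 0 -4 12 0 0 0;1 0 -4 15 0 0 0;1 0 -3 18 0 0 0;1 0 -2 21 0 0 0;1 0 -1 24 0 0 0;1 0 0 27 0 0 0;1 0 1 30 0 0 0;1 0 3 33 0 0 0;1 0 4 36 0 0 0
[-31.  114.6]
```

step_arm --deltas "1 0 -1 2 0 0 0;1 0 -2 5 0 0 0;1 0 -3 8 0 0 0;1 0 -3 11 0 0 0;1 0 -3 14 0 0 0;1 0 -3 17 0 0 0;1 0 -2 20 0 0 0;1 0 -1 23 0 0 0;1 0 0 26 0 0 0;1 0 1 29 0 0 0;1 0 3 33 0 0 0;1 0 4 36 0 0 0"

```text
clock: 17.75
ee_pos: [494.9, 74.0, 113.4]
tcp_rot: [-90.5, 0.4, -13.6]
ft_force: [-1.9, -10.3, -0.3]
width: 0.003
```

```bash
python3 - <<'E'
from h import *
st()
close((-31,114.6),np.linspace(.91,.5,12))
E
```

```text
tcp [-27.3  -0.9 113.4] w 0.3 f dock [10.5  0.6 -0.3] [-90.5   0.4 -13.6] 17.75
1 0 1 3 0 0 0;1 0 3 5 0 0 0;1 0 5 8 0 0 0;1 0 6 10 0 0 0;1 0 8 13 0 0 0;1 0 10 15 0 0 0;1 0 12 17 0 0 0;1 0 14 19 0 0 0;1 0 16 21 0 0 0;1 0 18 24 0 0 0;1 0 20 26 0 0 0;1 0 22 28 0 0 0
[-58.5  92.3]
```

The force is steady at about 10.5 N, so the board is being drawn. Continuing.

step_arm --deltas "1 0 1 3 0 0 0;1 0 3 5 0 0 0;1 0 5 8 0 0 0;1 0 6 10 0 0 0;1 0 8 13 0 0 0;1 0 10 15 0 0 0;1 0 12 17 0 0 0;1 0 14 19 0 0 0;1 0 16 21 0 0 0;1 0 18 24 0 0 0;1 0 20 26 0 0 0;1 0 22 28 0 0 0"

```text
clock: 18.75
ee_pos: [502.1, 101.6, 92.4]
tcp_rot: [-90.4, 0.3, -13.6]
ft_force: [-3.1, -9.5, 3.7]
width: 0.009
```

```bash
python3 - <<'E'
from h import *
st()
close((-58.5,92.3),np.linspace(.47,.14,12))
E
```

```text
tcp [-55.8  -0.3  92.4] w 0.8 f dock [ 9.9 -0.8  3.7] [-90.4   0.3 -13.6] 18.75
1 0 2 2 0 0 0;1 0 4 3 0 0 0;1 0 6 4 0 0 0;1 0 8 6 0 0 0;1 0 10 7 0 0 0;1 0 12 8 0 0 0;1 0 14 10 0 0 0;1 0 17 11 0 0 0;1 0 19 12 0 0 0;1 0 21 13 0 0 0;1 0 23 14 0 0 0;1 0 26 15 0 0 0
[-73.   66.5]
```

step_arm --deltas "1 0 2 2 0 0 0;1 0 4 3 0 0 0;1 0 6 4 0 0 0;1 0 8 6 0 0 0;1 0 10 7 0 0 0;1 0 12 8 0 0 0;1 0 14 10 0 0 0;1 0 17 11 0 0 0;1 0 19 12 0 0 0;1 0 21 13 0 0 0;1 0 23 14 0 0 0;1 0 26 15 0 0 0"

```text
clock: 19.75
ee_pos: [507.5, 119.8, 66.5]
tcp_rot: [-89.9, 0.1, -13.7]
ft_force: [-0.3, -1.3, 1.0]
width: 0.008
```

```bash
python3 - <<'E'
from h import *
st()
print([(q,tc(q).round(1)) for q in(.2,.14,.1,.05,0)])
E
```

```text
tcp [-74.7   0.7  66.5] w 0.8 f dock [ 1.3 -0.   1. ] [-89.9   0.1 -13.7] 19.75
[(0.2, array([-71.3,  71.2])), (0.14, array([-73. ,  66.5])), (0.1, array([-74.1,  63.3])), (0.05, array([-75.1,  59.2])), (0, array([-76.,  55.]))]
```

step_arm --deltas "1 0 1 0 0 0 0;1 0 2 0 0 0 0;1 0 3 1 0 0 0;1 0 4 1 0 0 0;1 0 5 1 0 0 0;1 0 6 1 0 0 0;1 0 7 1 0 0 0;1 0 8 1 0 0 0"

```text
clock: 20.42
ee_pos: [507.2, 120.1, 58.5]
tcp_rot: [-90.0, 0.2, -13.7]
ft_force: [0.3, 0.1, -0.5]
width: 0.004
```

step_arm --deltas "1 0 1 0 0 0 0;1 0 2 0 0 0 0;1 0 3 0 0 0 0;1 0 3 0 0 0 0"

```text
clock: 20.75
ee_pos: [507.2, 120.1, 55.4]
tcp_rot: [-90.0, 0.2, -13.7]
ft_force: [-0.4, 0.5, 0.2]
width: 0.005
```

```bash
python3 - <<'E'
from h import *
st()
E
```

```text
tcp [-75.    0.3  55.4] w 0.5 f dock [-0.4 -0.6  0.2] [-90.    0.2 -13.7] 20.75
```

There is no resistance down to the shut height, so the lever has pulled itself over. I'll rise clear and check.

step_arm --deltas "1 0 -40 0 0 0 0;1 0 -80 0 0 0 0;1 0 -120 0 0 0 0;1 0 -160 0 0 0 0;1 0 -180 30 0 0 0;1 0 -180 70 0 0 0;1 0 -180 110 0 0 0;1 0 -180 150 0 0 0;1 0 -180 150 0 0 0"

```text
clock: 21.5
ee_pos: [544.6, 272.4, 235.1]
tcp_rot: [-89.7, 0.2, -13.4]
ft_force: [0.9, 0.3, -0.0]
width: 0.006
```

```bash
python3 - <<'E'
from h import *
st()
out=[]
for n in("top","side"):
    c=proj(n,D(15,0,50));u,v=int(c[0]-40),int(c[1]-40);S=5
    fr=imaging.grab_frame(n); cv2.imwrite(f"pics/end{n}.png",fr[:,:,::-1])
    im=cv2.resize(np.ascontiguousarray(fr[v:v+80,u:u+80,::-1]),(400,400),interpolation=cv2.INTER_CUBIC)
    for y in(-14,14):
        for q,c in((0,(0,0,255)),(.2,(255,255,0))):
            p=(proj(n,lev(q,86,7,y))-[u,v]+.5)*S;cv2.circle(im,tuple(int(t) for t in p),2,c,-1)
    for y in(-20,20):
        p=(proj(n,D(56,y,45))-[u,v]+.5)*S;cv2.circle(im,tuple(int(t) for t in p),2,(0,255,0),-1)
    out.append(im)
cv2.imwrite("pics/end.png",np.hstack(out))
E
```

```text
tcp [-231.8    1.5  235.1] w 0.6 f dock [-0.5  0.9 -0. ] [-89.7   0.2 -13.4] 21.5
```

View pics/end.png

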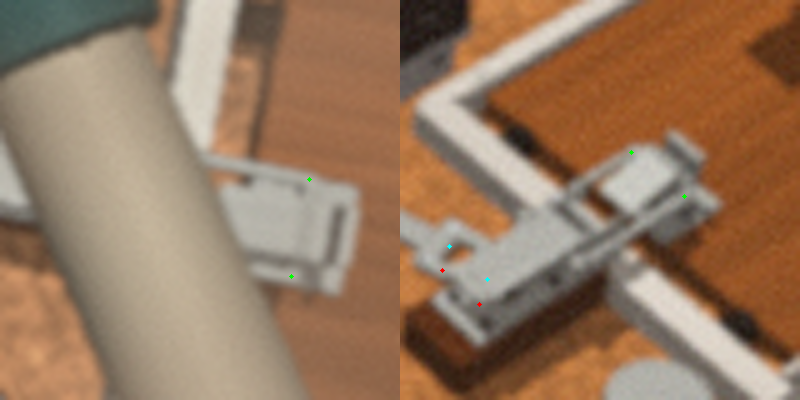

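The lever looks flat and the loop runs to the keeper. I'll check the keeper's shift and the lever's end numerically against the start picture.

```bash
python3 - <<'E'
from h import *
def smp(g,n,P): return int(cv2.getRectSubPix(g,(1,1),tuple(map(float,proj(n,P))))[0,0])
A={k:cv2.imread(f"pics/{k}.png") for k in("top0","endtop","endside","side0")}
for k in("top0","endtop"):
    g=A[k].mean(2).astype(np.float32)
    print(k,"slot z55",[(x,int(np.mean([smp(g,"top",D(x,y,55)) for y in(-8,-4,0,4,8)]))) for x in range(50,96,2)])
    print(k,"board y80 z18",[(x,int(np.mean([smp(g,"top",D(x,y,18)) for y in (100,110)]))) for x in range(16,80,2)])
g=A["endside"].astype(np.float32).mean(2);h=cv2.cvtColor(A["endside"],cv2.COLOR_BGR2HSV)[...,1].astype(np.float32)
for y in(-10,0,10): print("lever end",y,[(r,smp(g,"side",lev(0,r,7,y)),smp(h,"side",lev(0,r,7,y))) for r in range(50,110,4)])
g=A["side0"].mean(2).astype(np.float32);g2=A["endside"].mean(2).astype(np.float32)
for k,G in(("side0",g),("endside",g2)):
    print(k,[(x,int(np.mean([smp(G,"side",D(x,y,55)) for y in(-8,-4,0,4,8)]))) for x in range(46,96,2)])
E
```

```text
top0 slot z55 [(50, 169), (52, 169), (54, 169), (56, 169), (58, 168), (60, 168), (62, 167), (64, 163), (66, 158), (68, 158), (70, 162), (72, 166), (74, 161), (76, 140), (78, 110), (80, 110), (82, 139), (84, 159), (86, 152), (88, 126), (90, 105), (92, 100), (94, 101)]
top0 board y80 z18 [(16, 208), (18, 205), (20, 192), (22, 162), (24, 131), (26, 116), (28, 114), (30, 116), (32, 117), (34, 116), (36, 115), (38, 115), (40, 116), (42, 116), (44, 114), (46, 109), (48, 101), (50, 90), (52, 83), (54, 93), (56, 106), (58, 110), (60, 111), (62, 111), (64, 112), (66, 112), (68, 112), (70, 113), (72, 113), (74, 113), (76, 113), (78, 114)]
endtop slot z55 [(50, 173), (52, 168), (54, 164), (56, 165), (58, 170), (60, 174), (62, 168), (64, 143), (66, 115), (68, 121), (70, 152), (72, 167), (74, 154), (76, 126), (78, 109), (80, 105), (82, 106), (84, 106), (86, 106), (88, 106), (90, 106), (92, 105), (94, 106)]
endtop board y80 z18 [(16, 214), (18, 212), (20, 199), (22, 167), (24, 134), (26, 119), (28, 117), (30, 118), (32, 120), (34, 117), (36, 104), (38, 89), (40, 85), (42, 96), (44, 108), (46, 113)
[... 756 characters left out ...]
36), (74, 169, 35), (78, 175, 24), (82, 166, 17), (86, 133, 20), (90, 113, 67), (94, 108, 151), (98, 118, 169), (102, 123, 166), (106, 124, 166)]
side0 [(46, 183), (48, 183), (50, 184), (52, 185), (54, 185), (56, 186), (58, 187), (60, 189), (62, 190), (64, 187), (66, 182), (68, 173), (70, 161), (72, 146), (74, 125), (76, 107), (78, 94), (80, 91), (82, 103), (84, 121), (86, 135), (88, 138), (90, 128), (92, 112), (94, 97)]
endside [(46, 195), (48, 196), (50, 197), (52, 194), (54, 189), (56, 176), (58, 162), (60, 147), (62, 127), (64, 109), (66, 97), (68, 97), (70, 111), (72, 131), (74, 143), (76, 144), (78, 131), (80, 114), (82, 100), (84, 92), (86, 90), (88, 89), (90, 90), (92, 91), (94, 92)]
```

The lever's end lies where it should for angle 0. The board has come in about 12 mm and sits about 4 mm into the buffers, so it is under tension. Handing in.

```bash
python3 -c "
from cell import bot
print(bot.sign_off())"
```

```text
the job is handed in; nothing more can be done
None
```

The latch is shut over the keeper and the job was handed in at about 22 s. No verdict was reported.

**How it went:**
- I pinched the loop's legs and swung it over. It slipped out of the fingers near upright, so I let it down onto the ramp against the finger faces.
- I regripped the legs and worked the bar out along the keeper. The first pull, at 10 N grip, slid through the pads and stopped short. The second, at 20 N, took the bar just past the slot onto the flange. Bringing the lever slowly back dropped it in behind the hook.
- I then pressed the lever down. Wrist force readings stayed at about 11 N or less. It went over centre and pulled itself shut.

**Last checks:**
- **Lever:** its end lies where it should when shut, to about 0.02 rad.
- **Board:** it moved about 12 mm towards the latch and looks about 4 mm into the buffers. That would mean roughly 80 N of pull, but I inferred this from the pictures and did not measure it.
- **Robot:** it stands well clear and touches nothing.
- **Bar in the slot:** I saw this only through image brightness scans and the force of drawing the board. The bar's height was not measured directly.
- **Bystanders:** the moves were planned clear of them, but I did not measure their positions again at the end.

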